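# Shut and pin the pug mill's hopper lid

## Task

Shut the pug mill's hopper lid, then lock it with the ball-lock pin that lies on the bench: hold the pin's thumb button in, slide the pin through the ears and the lid's tongue until its shoulder is fully home against the ear, and let the button go so that it springs out and the pin is locked. The hole has to be found by feel: do not force the pin or lean hard on the machine, and leave the other things on the bench where they are.

Things in the scene. Friction and masses are not known exactly. Their poses are not given: they have to be found in the camera images.
- machine: bench pug mill, fixed. Origin on the table straight below the middle of the clevis; y points horizontally into the machine (over the hopper, then the cabinet), z up. Hopper box y 38 to 228 mm, x +-97, rim 187 mm high. Cream motor cabinet y 260 to 500, x +-125, 275 high. Barrel (110 mm across, top at 130) and nozzle (flange top at 145) run along y below the clevis from y -150 mm.
- clevis (a point): DRAWING position of the pin hole's mouth: machine x 15, y 0, z 165 mm, in the outer face of the entry ear. Pin goes in along machine -x, level. The hopper is bolted back through slots after each cleaning, so the real mouth is up to 6 mm above or below this point, 6 mm off in x and 5 in y (never turned). Ears do not give: feel with the nose, pressing lightly, until it drops in.
- ears (a point): same drawing point, 15 mm deeper: middle of the clevis (machine x 0, y 0, z 165 mm; offset alike). Two upright steel ears 8 mm thick, outer faces 30 mm apart, 36 mm high, standing 54 mm out from the hopper's front wall; hole 38 mm before the wall. The shut lid's 10 mm tongue sits between them, hole in line. All three holes 13.5 mm in diameter, plain edges.
- hinge (a point): DRAWING position of the middle of the lid's hinge line, machine x 0, y 228, z 187 mm (offset like the clevis); the line runs along machine x. Lid: 4 mm steel plate 204 mm wide in x, from the hinge 194 mm towards machine -y; bow handle along x 75 mm from the hinge, 35 mm high; a 10 mm wide, 10 mm high strap in the middle of the front edge carries the tongue.
- lid (a joint): angle of the lid in rad: 0 shut, grows as its front rises. Its stiff hinge holds it where it is left; about 4 N down near the front edge moves it, 8 to 15 N seats it on its stop.
- pin: ball-lock pin, loose, 100 g, lying nose down at 0.2 rad on its flange edge and shank. Origin: middle of the shoulder that seats on the ear, +x to the nose. x 0 to 42 mm shank, 12 mm diameter, its last 2 mm bevelled to 9 mm at the blunt nose; locking balls at 33.5, 2.3 mm proud. Behind: hub x 0 to -30, 17 mm diameter; hexagonal finger flange -30 to -36, 40 mm across flats; thumb button -43 to -49.
- grip (a point): point on the pin's axis at x -36.5 mm, midway between the fingers once the button is in. Grasp along the pin's axis, one finger on the button's back, the other on the flange's front, above the hub: 19 mm apart, 13 with the button in. Both faces are reached 10 to 18 mm off the axis (hub radius 8.5, button radius 18 mm): fingertips about 10 mm above the axis, firm grip.
- thumb (a joint): travel of the thumb button (black round plate 36 mm across) in m: 0 out = balls out, locked; 0.006 fully in = balls in. Spring: 4 N to start, 10 N fully in. With balls out the pin does not pass a hole; with balls inside a hole the button cannot come out; it springs out once the pin is home and the balls are behind the far ear.
- bowl: shallow fired-clay bowl, 124 mm across, 60 mm high, loose; origin under its middle. Not part of the job
- wrench: steel wrench lying flat, loose; origin under its middle. Not part of the job
- rib: flat wooden throwing rib 105 x 55 x 7 mm, loose; origin under its middle. Not part of the job
- die: spare steel die ring, 90 mm across, 10 mm thick with a 40 mm hole, loose; origin under its middle. Not part of the job
- jar: closed grey jar, 68 mm across, 85 mm high, loose; origin under its middle. Not part of the job
Mind the look-alikes: they are no part of the job. Several things look just like the pin: the one meant starts farthest from the robot's base.

How it is judged:
On the way, in this order (a step that is already met when the one before it is completed fails the run):
1. the lid is shut (value of joint lid below 0.02 rad), for 0.1 s.
2. the pin, its button held in, is in through the ears and the tongue of the shut lid (x of pin in the frame of clevis between -0.0085 and 0.0085 m and y of pin in the frame of clevis between -0.008 and 0.008 m and z of pin in the frame of clevis between -0.009 and 0.009 m and angle between the x axis of pin and the x axis of machine, either way round below 0.12 rad and value of joint thumb above 0.003 m and value of joint lid below 0.02 rad), for 0.1 s.
At the end, for the whole second after the job is handed in: Lid shut (within 0.02 rad); pin through ears and tongue, shoulder within 8.5 mm in x, 8 mm in y, 9 mm in z of the drawing position and within 0.12 rad of the hole's direction; thumb button out to within 1.5 mm, which it can only be with the pin home; pin at rest and let go (x of pin in the frame of clevis between -0.0085 and 0.0085 m and y of pin in the frame of clevis between -0.008 and 0.008 m and z of pin in the frame of clevis between -0.009 and 0.009 m and angle between the x axis of pin and the x axis of machine, either way round below 0.12 rad and value of joint thumb below 0.0015 m and value of joint lid below 0.02 rad and linear speed of pin below 0.02 m/s); the robot touches nothing.
It fails at once if the pin is forced against the machine with more than 20 N (contact force between pin and machine above 20 N).
It fails at once if the robot presses on the machine with more than 40 N (contact force between any of the arm, the fingers and machine above 40 N).
It fails at once if another thing on the bench is moved more than 30 mm (distance of any of bowl, wrench, rib, die, jar from where it was at the start of the episode above 0.03 m).
It also fails if it takes over 72 s, if anything falls off the work surface, if the arm or the gripper's body presses on something with over 40 N, if the wrist force passes 120 N, or if a joint passes its speed limit or range.

## Robot

A 6-joint arm with a two-finger parallel gripper is mounted at the origin on the work surface. World frame = base frame: x ahead of the robot, y to its left, z up, the work surface at z = 0. Lengths are in m, angles in rad, forces in N, time in s.
With the tool pointing down it reaches from about 0.35 to 0.775 m from the base axis. Payload 7.3 kg.
Tool frame: the origin (TCP) lies at the very end of the fingers, on their centre line; the grasp point (between the pads) lies 19 mm behind it; z points along the fingers, x is the direction in which the jaws open and shut, and the axes are right-handed (so a half turn about z gives the same grasp; the last joint's range is limited). The gripper opens to 92 mm and grips with 3 to 60 N. Pads are 19 mm wide; open, the fingers measure 130 mm over their backs; the gripper's body (75 mm by 190 mm) begins 47 mm behind the grasp point.
Start: joints at [1.09, 0.342, 1.524, -0, 1.275, -0.146], TCP at [0.172, 0.496, 0.227] pointing down, gripper open.
Joint ranges: [-2.53, 2.53], [-0.77, 2.02], [0.04, 2.7], [-1, 4.14], [0.28, 2.66], [-3.11, 3.11]. Speed limits (rad/s): [2.57, 2.57, 3.14, 3.14, 3.14, 3.14].

## Interface

Orientations are given as [roll, pitch, yaw] about the fixed x, y, z axes, in that order (R = Rz(yaw) Ry(pitch) Rx(roll)).
In Python, from cell import observe, read_camera, camera_params, hand_in gives the robot as it stands.
- The arm moves only by the tool apply_moves, never from a script. Its argument "increments" is a list of rows, each an object with "grip": the opening, from 0 (shut) to 1 (fully open); "linear": the shift along the world's x, y, z in mm, a list of three; "turn": the turn, a rotation vector about the world's x, y, z in units of 6 degrees (1.0 is 6 degrees), a list of three. A call has 1 to 10 rows; each row is the pose to reach, as a shift and turn from the pose commanded when the call began; what a row does not reach only later rows make up. A row lasts 1/10 s, in which the tool goes at most 50 mm and 8.59 degrees, less where a joint would pass 70% of its speed; a pose out of reach is approached as far as the arm can. A call with a gripper value outside its range is refused whole. The fingers move at their own pace and stop on an object; "grip_force" is the grip in N (left out, the last holds). Time passes only in rows, so rows that repeat a pose let the fingers close. It gives the time, the measured TCP pose, the force and the opening at its end, in the units of the state.
- observe(): the state, without advancing time (a new reading comes with each control period).
- read_camera(name): name is "scene" or "top" or "wrist"; returns the picture (480x640x3 uint8, red, green, blue); there is no depth.
- camera_params(name): a dict with "camera_matrix" (3x3 intrinsics, pixels), "world_to_cam" (4x4, takes a point from world to camera coordinates); the wrist camera has in their place "hand_eye" (4x4, takes a point from camera to tool coordinates, whose origin is the TCP and whose axes are the tool frame's). Camera axes: x right, y up, looking along -z (the intrinsics and any distortion apply to the point x, -y, -z); pixel columns grow to the right and rows downward; lengths in m; the calibration is good to about 2 mm. The wrist camera is an equidistant fisheye: a pixel r from the principal point sees the ray r / f radians off the axis. A picture is of the moment at which its call begins: read the wrist's pose just before it. camera_params takes no time and is no camera call.
- hand_in(): hands the job in, once; it reports no verdict.
The state is a dict: "time": time; "qpos": joint angles; "qvel": joint speeds; "joint_efforts": joint torques, N m; "tool_pos": TCP position; "tool_rot": TCP orientation; "contact_force": force on the tool from outside, world axes, zero at the start; "torque": the same for the moment, N m; "opening": finger opening in m.
Only numpy, scipy, OpenCV 4.12 (cv2) and the standard library are available. Lean on these libraries where they do the work, as an engineer would, in place of code of your own. Each camera call takes 0.05 s, during which the arm holds its last target.

## Working session

There is one attempt and no reset: what is moved stays moved. The work goes in short steps, Python scripts to look and compute and a tool call to move; the robot and the scene stay as the last step left them, time stands still between calls to the robot, and variables do not carry over. Pictures are saved under pics/ and viewed, and the job is handed in when it is done.

Besides the shell and the picture viewer there is one more tool, called after "Call:" as name(argument=value, ...) on one line, values as JSON. apply_moves: Moves the arm, as the interface text tells. Its arguments: {"type":"object","properties":{"increments":{"type":"array","items":{"type":"object","properties":{"grip":{"type":"number"},"linear":{"type":"array","items":{"type":"number"}},"turn":{"type":"array","items":{"type":"number"}}}}},"grip_force":{"type":"number"}},"required":["increments"]}

```bash
ls; mkdir -p pics; cat > h.py <<'E'
import numpy as np, cv2
from cell import observe, read_camera, camera_params, hand_in
def save(name,fn):
    im=read_camera(name); cv2.imwrite('pics/'+fn,im[:,:,::-1]); return im
E
python3 - <<'E'
from h import *
s=observe(); print({k:np.round(v,3) for k,v in s.items()})
for n in ['scene','top','wrist']:
    save(n,n+'0.png'); print(n,{k:np.round(v,4).tolist() if not isinstance(v,str) else v for k,v in camera_params(n).items()})
E
```

```text
pics
{'time': np.float64(0.0), 'qpos': array([ 1.09 ,  0.343,  1.525, -0.   ,  1.275, -0.146]), 'qvel': array([-0.   , -0.001,  0.001,  0.   ,  0.001,  0.001]), 'joint_efforts': array([  0.   , -43.124, -24.422,   0.072,   0.056,  -0.   ]), 'tool_pos': array([0.172, 0.495, 0.226]), 'tool_rot': array([-3.141e+00,  2.000e-03,  1.236e+00]), 'contact_force': array([0.042, 0.208, 0.454]), 'torque': array([ 0.057,  0.008, -0.007]), 'opening': np.float64(0.092)}
scene {'camera_matrix': [[449.5682, 0.0, 312.9515], [0.0, 449.5682, 239.6047], [0.0, 0.0, 1.0]], 'world_to_cam': [[0.8098, 0.5864, -0.02, -0.3286], [-0.4087, 0.5881, 0.698, 0.1457], [0.4211, -0.557, 0.7158, -1.2331], [0.0, 0.0, 0.0, 1.0]]}
top {'camera_matrix': [[504.8347, 0.0, 316.8691], [0.0, 504.8347, 237.9577], [0.0, 0.0, 1.0]], 'world_to_cam': [[-0.0161, -0.9998, -0.0076, -0.0723], [0.9965, -0.0167, 0.0819, -0.4497], [-0.082, -0.0063, 0.9966, -1.293], [0.0, 0.0, 0.0, 1.0]]}
wrist {'camera_matrix': [[371.6483, 0.0, 322.5347], [0.0, 371.6483, 239.2505], [0.0, 0.0, 1.0]], 'hand_eye': [[1.0, -0.0008, 0.0013, 0.0003], [-0.0004, -0.9639, -0.2663, -0.0711], [0.0014, 0.2663, -0.9639, -0.1578], [0.0, 0.0, 0.0, 1.0]]}
```

View pics/scene0.png

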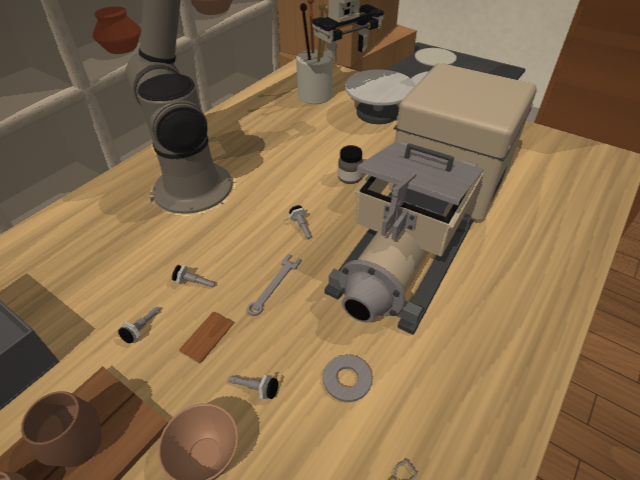

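View pics/top0.png

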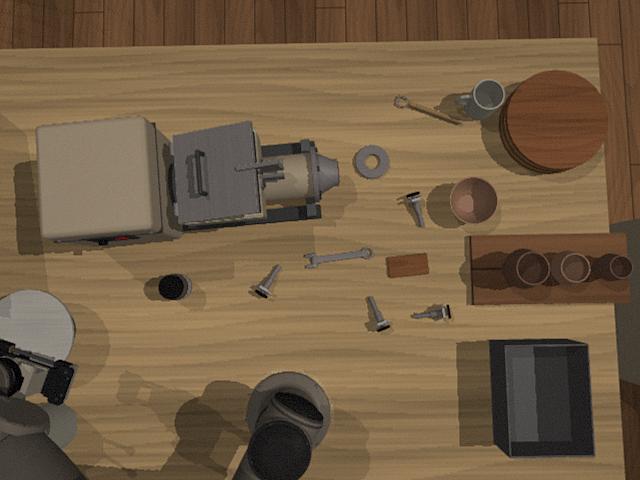

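View pics/wrist0.png

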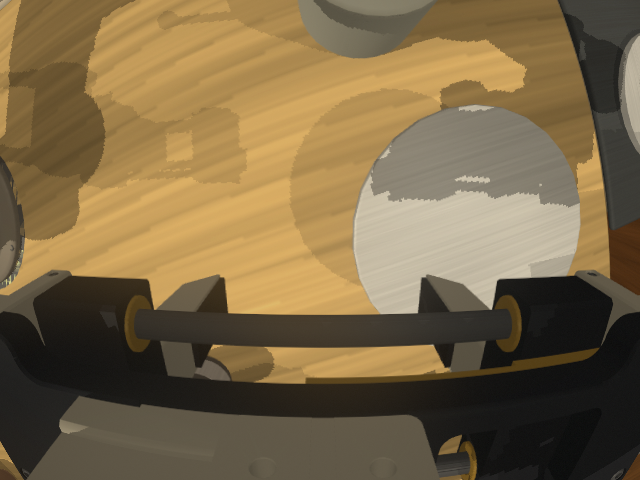

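```bash
cat >> h.py <<'E'
def ray(name,u,v,pose=None):
    p=camera_params(name);K=p['camera_matrix']
    x=(u-K[0,2])/K[0,0];y=(v-K[1,2])/K[1,1]
    if name=='wrist':
        from scipy.spatial.transform import Rotation as R
        r=np.hypot(x,y);d=np.array([x/r*np.sin(r),-y/r*np.sin(r),-np.cos(r)]) if r>1e-9 else np.array([0,0,-1.])
        H=p['hand_eye'];Rt=R.from_euler('xyz',pose[1]).as_matrix()
        return Rt@H[:3,3]+pose[0],Rt@H[:3,:3]@d
    W=p['world_to_cam'];R_=W[:3,:3]
    d=R_.T@np.array([x,-y,-1.]);o=-R_.T@W[:3,3]
    return o,d/np.linalg.norm(d)
def onz(name,u,v,z,pose=None):
    o,d=ray(name,u,v,pose);return o+d*(z-o[2])/d[2]
def tri(a,b):
    (o1,d1),(o2,d2)=a,b
    A=np.array([d1,-d2]).T;t=np.linalg.lstsq(A,o2-o1,rcond=None)[0]
    p,q=o1+t[0]*d1,o2+t[1]*d2
    return (p+q)/2,np.linalg.norm(p-q)
def proj(name,P,pose=None):
    p=camera_params(name);K=p['camera_matrix']
    if name=='wrist':
        from scipy.spatial.transform import Rotation as R
        H=p['hand_eye'];Rt=R.from_euler('xyz',pose[1]).as_matrix()
        c=H[:3,:3].T@(Rt.T@(np.array(P)-pose[0])-H[:3,3])
        th=np.arctan2(np.hypot(c[0],c[1]),-c[2]);ph=np.arctan2(-c[1],c[0])
        return np.array([K[0,2]+K[0,0]*th*np.cos(ph),K[1,2]+K[1,1]*th*np.sin(ph)])
    W=p['world_to_cam'];c=W[:3,:3]@np.array(P)+W[:3,3]
    return np.array([K[0,2]-K[0,0]*c[0]/c[2],K[1,2]+K[1,1]*c[1]/c[2]])
E
python3 - <<'E'
from h import *
for n,(u,v) in dict(far=(410,205),a=(266,284),b=(378,316),c=(440,312),base=(288,410)).items(): print(n,onz('top',u,v,0.015 if n!='base' else 0.0).round(3))
im=cv2.imread('pics/top0.png');
a=cv2.resize(im[180:240,380:450],None,fx=8,fy=8,interpolation=cv2.INTER_CUBIC)
cv2.imwrite('pics/crop1.png',a)
b=cv2.resize(im[100:260,150:350],None,fx=4,fy=4,interpolation=cv2.INTER_CUBIC)
cv2.imwrite('pics/crop2.png',b)
im=cv2.imread('pics/scene0.png');
cv2.imwrite('pics/crop3.png',cv2.resize(im[360:410,220:290],None,fx=8,fy=8,interpolation=cv2.INTER_CUBIC))
cv2.imwrite('pics/crop4.png',cv2.resize(im[130:330,310:510],None,fx=3,fy=3,interpolation=cv2.INTER_CUBIC))
E
```

```text
far [ 0.531 -0.324  0.015]
a [0.332 0.054 0.015]
b [ 0.245 -0.233  0.015]
c [ 0.253 -0.393  0.015]
base [0.009 0.002 0.   ]
```

View pics/crop1.png

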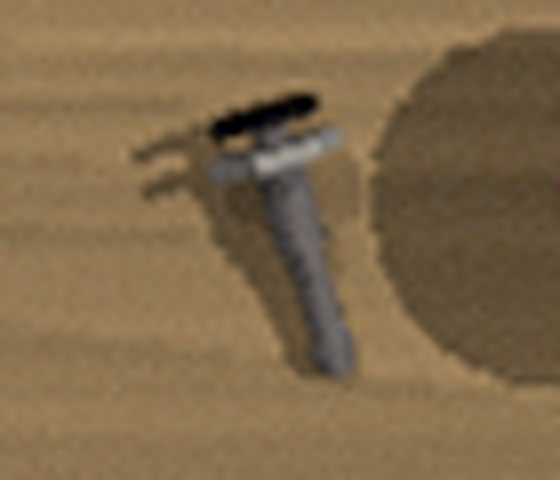

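View pics/crop2.png

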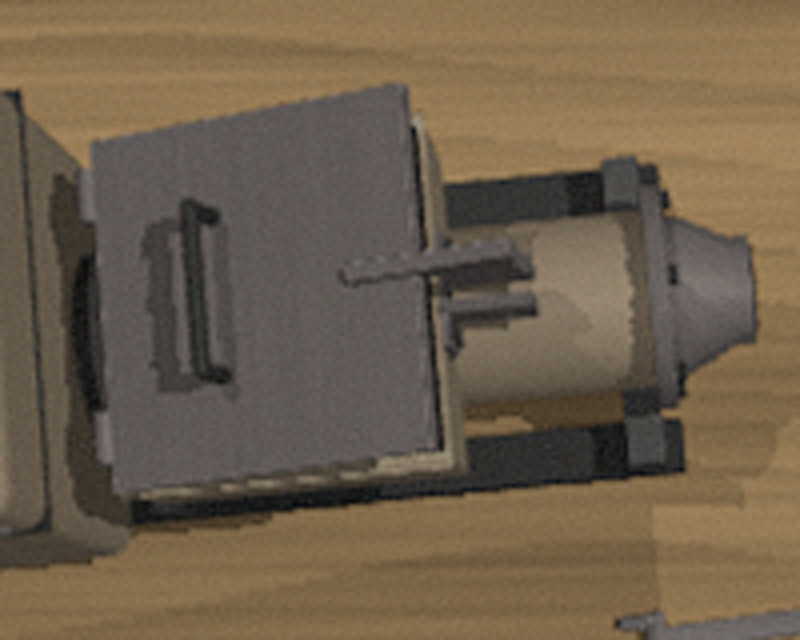

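View pics/crop3.png

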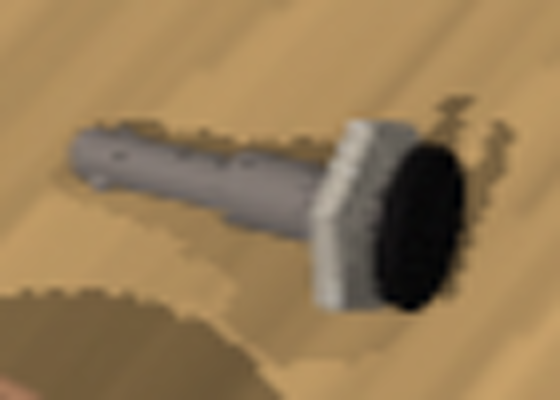

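View pics/crop4.png

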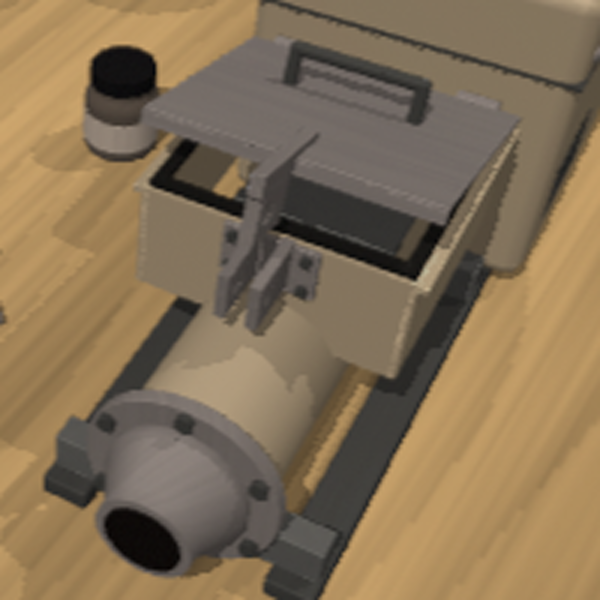

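```bash
python3 - <<'E'
from h import *
T=lambda cx,cy,z:onz('top',150+cx/4,100+cy/4,z).round(4)
print('ear1 tip',T(533,300,.183),'wall end',T(450,312,.183))
print('rim front near corner',T(462,468,.187),'far front',T(432,120,.187))
print('rails near',T(680,470,.03))
print('hinge lid near',T(115,492,.19),'far',T(93,145,.19))
print('flange top', T(650,190,.145),T(680,390,.145))
# lid front corners by two views
S=lambda cx,cy:ray('scene',310+cx/3,130+cy/3)
TT=lambda cx,cy:ray('top',150+cx/4,100+cy/4)
print('lid front near',tri(S(145,108),TT(440,452)),'lid front far', tri(S(443,222),TT(405,85)))
print('tongue tip?',tri(S(318,135),TT(342,275)))
print('pin front',tri(ray('scene',232,381),ray('top',423,226)))
P=lambda u,v,z:onz('top',u,v,z).round(4)
print('pin', P(380+265/8,180+115/8,.027),P(380+275/8,180+150/8,.02),P(380+338/8,180+365/8,.006))
print('bowl',P(473,200,.03))
E
```

```text
ear1 tip [ 0.5811 -0.0059  0.183 ] wall end [0.575  0.0418 0.183 ]
rim front near corner [0.4843 0.0351 0.187 ] far front [0.6864 0.0509 0.187 ]
rails near [ 0.5004 -0.0887  0.03  ]
hinge lid near [0.4736 0.2316 0.19  ] far [0.6744 0.2456 0.19  ]
flange top [ 0.6542 -0.0736  0.145 ] [ 0.5337 -0.0894  0.145 ]
lid front near (array([0.48763741, 0.04199311, 0.24605234]), np.float64(0.004684820189226097)) lid front far (array([0.69026467, 0.05900594, 0.23733893]), np.float64(0.0018795571383001361))
tongue tip? (array([0.58735944, 0.0959266 , 0.23351481]), np.float64(0.0024810808800708652))
pin front (array([ 0.47819517, -0.35886104, -0.00247073]), np.float64(0.003251181538658912))
pin [ 0.557  -0.3312  0.027 ] [ 0.5466 -0.3354  0.02  ] [ 0.4773 -0.3565  0.006 ]
bowl [ 0.5391 -0.4847  0.03  ]
```

Call:
apply_moves(increments=[{"grip":1,"linear":[0,0,45],"turn":[0,0,-0.5]},{"grip":1,"linear":[20,-25,85],"turn":[0,0,-1.5]},{"grip":1,"linear":[50,-60,120],"turn":[0,0,-2.8]},{"grip":1,"linear":[80,-100,134],"turn":[0,0,-4.0]},{"grip":1,"linear":[110,-140,134],"turn":[0,0,-5.2]},{"grip":1,"linear":[140,-180,134],"turn":[0,0,-6.4]},{"grip":1,"linear":[170,-220,134],"turn":[0,0,-7.6]},{"grip":1,"linear":[200,-260,134],"turn":[0,0,-8.8]},{"grip":1,"linear":[230,-300,134],"turn":[0,0,-10]},{"grip":1,"linear":[260,-340,134],"turn":[0,0,-11.07]}])

```text
time: 1.15
tool_pos: [0.4272, 0.162, 0.3607]
tool_rot: [-3.141, -0.0, 0.072]
contact_force: [0.9, 0.5, 1.0]
opening: 0.0916
```

Call:
apply_moves(increments=[{"grip":1,"linear":[30,-40,0]},{"grip":1,"linear":[60,-80,0]},{"grip":1,"linear":[90,-120,-10]},{"grip":1,"linear":[120,-160,-20]},{"grip":1,"linear":[150,-200,-40]},{"grip":1,"linear":[160,-215,-60]},{"grip":1,"linear":[160,-215,-60]},{"grip":1,"linear":[160,-215,-60]}])

```text
schema error: expected keys grip, linear, turn
```

```bash
python3 - <<'E'
from h import *
s=observe(); print(s['time'],s['tool_pos'].round(4),s['tool_rot'].round(4),s['contact_force'].round(2),s['qpos'].round(2))
save('wrist','w1.png')
E
```

```text
1.15 [0.4272 0.162  0.3607] [-3.1414e+00 -1.0000e-04  7.1700e-02] [0.89 0.48 0.99] [0.19 0.14 1.43 0.   1.57 0.12]
```

View pics/w1.png

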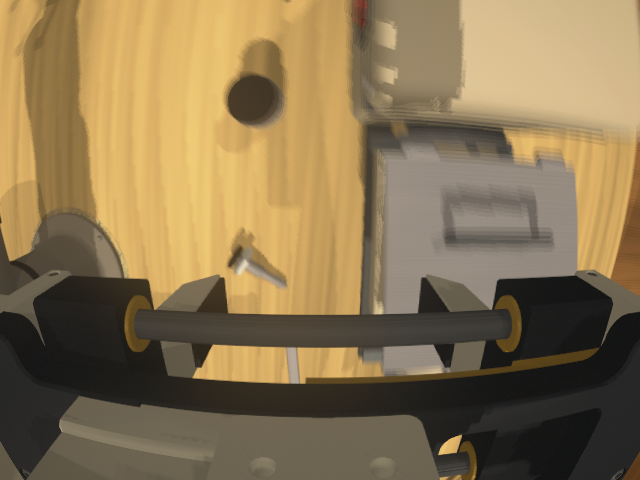

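Turn must be given in every row; the second call was refused. Redo it.

Call:
apply_moves(increments=[{"grip":1,"linear":[30,-40,0],"turn":[0,0,0]},{"grip":1,"linear":[60,-80,0],"turn":[0,0,0]},{"grip":1,"linear":[90,-120,-10],"turn":[0,0,0]},{"grip":1,"linear":[120,-160,-20],"turn":[0,0,0]},{"grip":1,"linear":[150,-200,-40],"turn":[0,0,0]},{"grip":1,"linear":[162,-220,-60],"turn":[0,0,0]},{"grip":1,"linear":[162,-220,-60],"turn":[0,0,0]},{"grip":1,"linear":[162,-220,-60],"turn":[0,0,0]}])

```text
time: 2.0
tool_pos: [0.5882, -0.0561, 0.2998]
tool_rot: [-3.14, 0.002, 0.076]
contact_force: [-0.1, 0.5, 0.5]
opening: 0.0916
```

```bash
python3 - <<'E'
from h import *
s=observe(); print(s['time'],s['tool_pos'].round(4),s['tool_rot'].round(4),s['contact_force'].round(2),s['qpos'].round(2))
save('wrist','w2.png')
E
```

```text
2.0 [ 0.5882 -0.0561  0.2998] [-3.1405e+00  2.2000e-03  7.6000e-02] [-0.08  0.47  0.48] [-0.22  0.43  1.19  0.    1.52 -0.3 ]
```

View pics/w2.png

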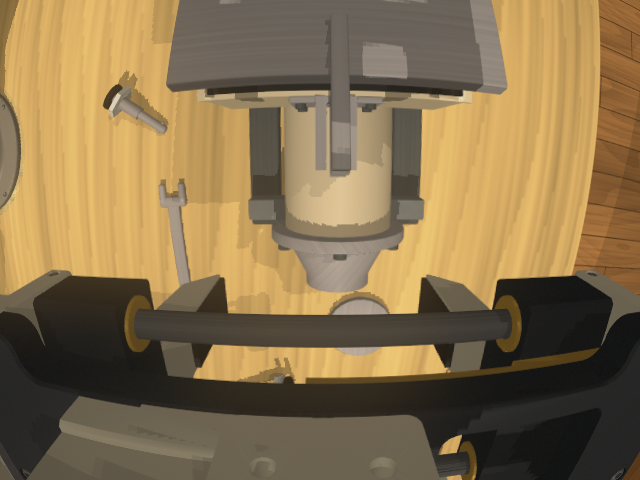

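Call:
apply_moves(increments=[{"grip":0.0,"linear":[-13,30,0],"turn":[0,0,0]},{"grip":0,"linear":[-30,70,0],"turn":[0,0,0]},{"grip":0,"linear":[-51,119,0],"turn":[0,0,0]},{"grip":0,"linear":[-51,119,-10],"turn":[0,0,0]},{"grip":0,"linear":[-51,119,-25],"turn":[0,0,0]},{"grip":0,"linear":[-51,119,-40],"turn":[0,0,0]},{"grip":0,"linear":[-51,119,-48],"turn":[0,0,0]},{"grip":0,"linear":[-51,119,-56],"turn":[0,0,0]},{"grip":0,"linear":[-51,119,-64],"turn":[0,0,0]}])

```text
time: 2.95
tool_pos: [0.5379, 0.0629, 0.2372]
tool_rot: [3.141, -0.002, 0.077]
contact_force: [-0.2, -0.2, 2.1]
opening: 0.0238
```

Call:
apply_moves(increments=[{"grip":0,"linear":[0,0,-8],"turn":[0,0,0]},{"grip":0,"linear":[0,0,-16],"turn":[0,0,0]},{"grip":0,"linear":[0,0,-24],"turn":[0,0,0]},{"grip":0,"linear":[0,0,-30],"turn":[0,0,0]},{"grip":0,"linear":[0,0,-33],"turn":[0,0,0]},{"grip":0,"linear":[0,0,-35],"turn":[0,0,0]}])

```text
time: 3.55
tool_pos: [0.5374, 0.0627, 0.2014]
tool_rot: [3.141, 0.0, 0.077]
contact_force: [-0.3, -1.0, 2.5]
opening: 0.0006
```

Call:
apply_moves(increments=[{"grip":0,"linear":[0,0,-2],"turn":[0,0,0]},{"grip":0,"linear":[0,0,-4],"turn":[0,0,0]},{"grip":0,"linear":[0,0,-6],"turn":[0,0,0]},{"grip":0,"linear":[0,0,-7],"turn":[0,0,0]}])

```text
time: 3.95
tool_pos: [0.5377, 0.0628, 0.1958]
tool_rot: [3.141, -0.001, 0.077]
contact_force: [-3.8, -1.9, 14.3]
opening: 0.0005
```

Call:
apply_moves(increments=[{"grip":0,"linear":[0,0,-0.5],"turn":[0,0,0]},{"grip":0,"linear":[0,0,-0.5],"turn":[0,0,0]}])

```text
time: 4.15
tool_pos: [0.5376, 0.0628, 0.1958]
tool_rot: [3.141, -0.002, 0.077]
contact_force: [-5.4, -1.0, 11.1]
opening: 0.0004
```

Call:
apply_moves(increments=[{"grip":0,"linear":[0,0,20],"turn":[0,0,0]},{"grip":0.3,"linear":[10,-30,50],"turn":[0,0,0]},{"grip":0.6,"linear":[30,-75,70],"turn":[0,0,0]},{"grip":1,"linear":[51,-119,70],"turn":[0,0,0]},{"grip":1,"linear":[51,-119,70],"turn":[0,0,0]},{"grip":1,"linear":[51,-119,70],"turn":[0,0,0]}])

```text
time: 4.75
tool_pos: [0.5885, -0.057, 0.2634]
tool_rot: [-3.141, 0.001, 0.075]
contact_force: [-0.3, -0.3, -0.5]
opening: 0.0358
```

```bash
python3 - <<'E'
from h import *
s=observe(); print(s['time'],s['tool_pos'].round(4),s['tool_rot'].round(4),s['contact_force'].round(2))
np.save('p3.npy',np.r_[s['tool_pos'],s['tool_rot']])
im=save('wrist','w3.png'); im2=save('scene','s3.png');save('top','t3.png')
cv2.imwrite('pics/w3c.png',cv2.resize(im[40:190,240:440,::-1],None,fx=4,fy=4,interpolation=cv2.INTER_CUBIC))
cv2.imwrite('pics/s3c.png',cv2.resize(im2[180:255,360:460,::-1],None,fx=8,fy=8,interpolation=cv2.INTER_CUBIC))
E
```

```text
4.75 [ 0.5885 -0.057   0.2634] [-3.1407e+00  1.0000e-03  7.4500e-02] [-0.34 -0.31 -0.52]
```

View pics/w3c.png

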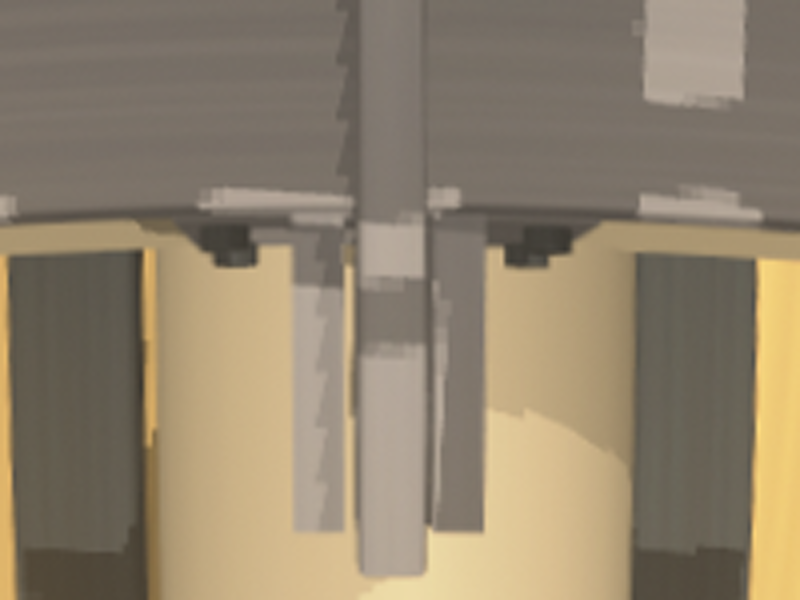

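View pics/s3c.png

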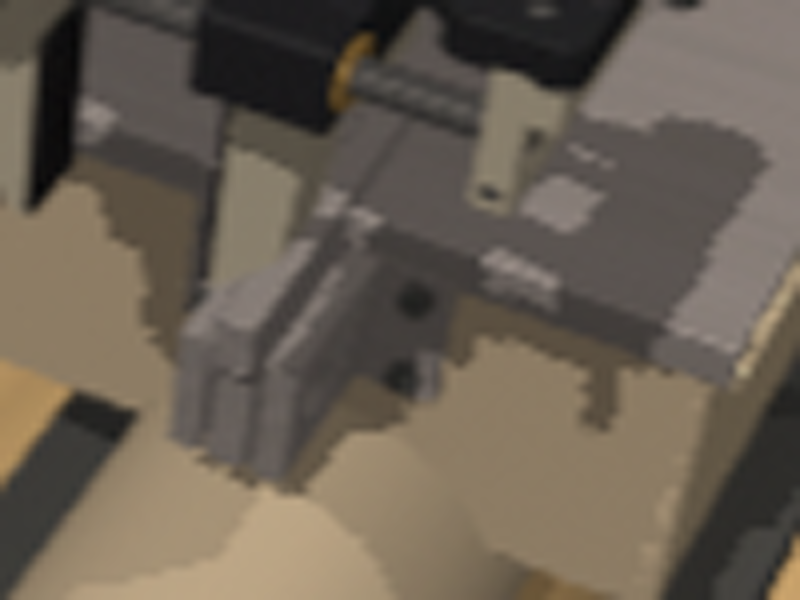

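```bash
python3 - <<'E'
from h import *
p=np.load('p3.npy');pose=(p[:3],p[3:])
W=lambda cx,cy,z:onz('wrist',240+cx/4,40+cy/4,z,pose)
for z in (.177,.183,.188,.193):
    a=W(293,531,z);b=W(485,531,z);a2=W(293,240,z);print(z,a.round(4),b.round(4),'width',np.linalg.norm(a-b).round(4),'mid',((a+b)/2).round(4), 'yaw',np.arctan2(*(b-a)[[1,0]]),'len',np.linalg.norm(a2-a).round(4))
# triangulate ear front top corner with scene (right ear outer top front corner)
S=lambda cx,cy:ray('scene',360+cx/8,180+cy/8)
Wr=lambda cx,cy:ray('wrist',240+cx/4,40+cy/4,pose)
print('right ear outer top',tri(S(298,382),Wr(485,531)))
print('right ear inner top',tri(S(262,368),Wr(434,531)))
print('left ear outer top',tri(S(180,335),Wr(293,531)))
print('lid yaw: front edge', W(0,215,.19), W(760,220,.19))
E
```

```text
0.177 [ 0.5791 -0.0084  0.177 ] [ 0.6106 -0.0059  0.177 ] width 0.0316 mid [ 0.5948 -0.0071  0.177 ] yaw 0.07979037050014157 len 0.048
0.183 [ 0.5792 -0.0078  0.183 ] [ 0.6099 -0.0054  0.183 ] width 0.0308 mid [ 0.5946 -0.0066  0.183 ] yaw 0.07979037050014132 len 0.0468
0.188 [ 0.5793 -0.0074  0.188 ] [ 0.6094 -0.0049  0.188 ] width 0.0302 mid [ 0.5943 -0.0062  0.188 ] yaw 0.0797903705001416 len 0.0458
0.193 [ 0.5794 -0.0069  0.193 ] [ 0.6088 -0.0045  0.193 ] width 0.0295 mid [ 0.5941 -0.0057  0.193 ] yaw 0.07979037050014146 len 0.0448
right ear outer top (array([ 0.6094762 , -0.00538426,  0.18439524]), np.float64(0.0006502051835339392))
right ear inner top (array([ 0.60088505, -0.00623161,  0.18481865]), np.float64(0.001555834056290883))
left ear outer top (array([ 0.57905047, -0.00771612,  0.18490638]), np.float64(0.00039942894216282834))
lid yaw: front edge [0.53016257 0.0401339  0.19      ] [0.64855093 0.04927262 0.19      ]
```

Call:
apply_moves(increments=[{"grip":0.5,"linear":[-3,-45,0],"turn":[0,0,0.3]},{"grip":0.5,"linear":[-6,-90,0],"turn":[0,0,0.6]},{"grip":0.5,"linear":[-9,-135,0],"turn":[0,0,0.9]},{"grip":0.5,"linear":[-12,-180,-10],"turn":[0,0,1.2]},{"grip":0.5,"linear":[-15,-225,-25],"turn":[0,0,1.5]},{"grip":0.5,"linear":[-18,-270,-45],"turn":[0,0,1.8]},{"grip":0.5,"linear":[-20,-318,-63],"turn":[0,0,2.05]},{"grip":0.5,"linear":[-20,-318,-63],"turn":[0,0,2.05]},{"grip":0.5,"linear":[-20,-318,-63],"turn":[0,0,2.05]}])

```text
time: 5.8
tool_pos: [0.5683, -0.3736, 0.2001]
tool_rot: [-3.139, 0.001, 0.291]
contact_force: [0.9, 0.5, 0.5]
opening: 0.0457
```

```bash
python3 - <<'E'
from h import *
s=observe(); print(s['time'],s['tool_pos'].round(4),s['tool_rot'].round(4),s['contact_force'].round(2),s['opening'])
np.save('p4.npy',np.r_[s['tool_pos'],s['tool_rot']])
im=save('wrist','w4.png')
E
```

```text
5.8 [ 0.5683 -0.3736  0.2001] [-3.1393e+00  8.0000e-04  2.9060e-01] [0.86 0.48 0.51] 0.045653631017013994
```

View pics/w4.png

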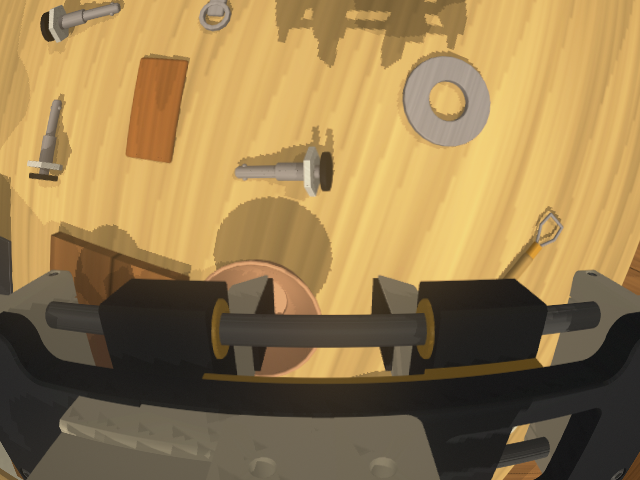

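```bash
python3 - <<'E'
from h import *
im=cv2.imread('pics/w4.png')
cv2.imwrite('pics/w4c.png',cv2.resize(im[130:210,225:345],None,fx=6,fy=6,interpolation=cv2.INTER_CUBIC))
E
```

```text
(no output)
```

View pics/w4c.png

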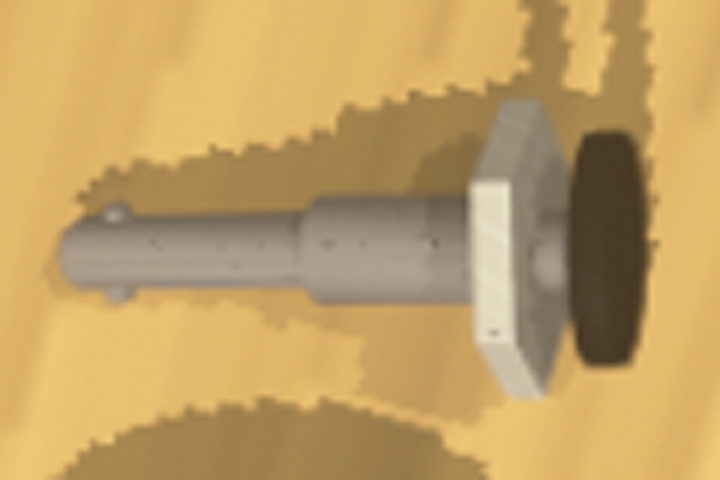

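```bash
python3 - <<'E'
from h import *
p=np.load('p4.npy');pose=(p[:3],p[3:])
W=lambda cx,cy,z:onz('wrist',225+cx/6,130+cy/6,z,pose)
sh=W(303,250,.0136);no=W(62,252,.0053);hj=W(470,250,.0196);ff=W(472,262,.0392);fb=W(512,262,.0404);bt=W(610,249,.024)
ball=W(118,253,.0136-33.5e-3*.2)
print('shoulder',sh,'nose',no,'hubjunction',hj,'\nflange top front',ff,'back',fb,'btn',bt,'ball',ball)
d=sh-no;d2=hj-ball
print(np.linalg.norm(d),np.arctan2(d[1],d[0]),np.arctan2(d2[1],d2[0]),np.linalg.norm(hj-sh))
yaw=np.arctan2(d2[1],d2[0]);h=np.array([np.cos(yaw),np.sin(yaw)])
# pin origin estimates in along-h coordinate
k=np.cos(.2);s=np.sin(.2)
for n,P,x,r in [('sh',sh,0,0),('nose',no,42,0),('hub',hj,-30,0),('ff',ff,-30,20),('fb',fb,-36,20),('ball',ball,33.5,0)]:
    # world horizontal = O + h*(-x*k) + up perp: p=( -h*s , k)*r  (nose down: top leans toward nose)
    O=P[:2]-h*(-x*k-s*r*1)*1e-3
    print(n,O.round(4))
E
```

```text
shoulder [ 0.51461359 -0.34627897  0.0136    ] nose [ 0.47594908 -0.35804775  0.0053    ] hubjunction [ 0.539724   -0.33850702  0.0196    ] 
flange top front [ 0.54098577 -0.33817058  0.0392    ] back [ 0.54648512 -0.33643702  0.0404    ] btn [ 0.55987992 -0.33196692  0.024     ] ball [ 0.48524414 -0.35554697  0.0069    ]
0.04125939923588093 0.29547220913801986 0.3031357088214659 0.02696175231987584
sh [ 0.5146 -0.3463]
nose [ 0.5152 -0.3458]
hub [ 0.5117 -0.3473]
ff [ 0.5167 -0.3458]
fb [ 0.5166 -0.3458]
ball [ 0.5166 -0.3457]
```

```bash
cat >> h.py <<'E'
from scipy.spatial.transform import Rotation as R
def delta(pos,rpy):
    s=observe(); d=(np.array(pos)-s['tool_pos'])*1e3
    rv=(R.from_euler('xyz',rpy)*R.from_euler('xyz',s['tool_rot']).inv()).as_rotvec()
    return d.round(1),np.degrees(rv/6).round(3)
E
python3 - <<'E'
from h import *
yaw=.30;h=np.array([np.cos(yaw),np.sin(yaw),0]);s,k=np.sin(.2),np.cos(.2)
p=np.array([-h[0]*s,-h[1]*s,k])
T=np.array([0.5499,-.3356,.031])
print(p)
for e in (.06,0): print(T+e*p,delta(T+e*p,[np.pi,-.2,yaw]))
print(R.from_euler('xyz',[np.pi,-.2,yaw]).as_matrix())
E
```

```text
[-0.18979606 -0.0587108   0.98006658]
[ 0.53851224 -0.33912265  0.08980399] (array([ -30.4,   33.7, -111.4]), array([ 0.549, -1.827,  0.075]))
[ 0.5499 -0.3356  0.031 ] (array([ -19. ,   37.2, -170.2]), array([ 0.549, -1.827,  0.075]))
[[ 9.36293364e-01  2.95520207e-01  1.89796061e-01]
 [ 2.89629478e-01 -9.55336489e-01  5.87108017e-02]
 [ 1.98669331e-01  1.24900090e-16 -9.80066578e-01]]
```

Call:
apply_moves(increments=[{"grip":0.43,"linear":[-8,9,-28],"turn":[0.14,-0.46,0.02]},{"grip":0.43,"linear":[-16,17,-56],"turn":[0.28,-0.92,0.04]},{"grip":0.43,"linear":[-24,26,-84],"turn":[0.42,-1.4,0.06]},{"grip":0.43,"linear":[-30.4,33.7,-111.4],"turn":[0.549,-1.827,0.075]},{"grip":0.43,"linear":[-30.4,33.7,-111.4],"turn":[0.549,-1.827,0.075]},{"grip":0.43,"linear":[-30.4,33.7,-111.4],"turn":[0.549,-1.827,0.075]}])

```text
time: 6.45
tool_pos: [0.5394, -0.3398, 0.0917]
tool_rot: [3.139, -0.2, 0.301]
contact_force: [-0.1, -0.3, -0.4]
opening: 0.0394
```

```bash
python3 - <<'E'
from h import *
s=observe(); print(s['time'],s['tool_pos'].round(4),s['tool_rot'].round(4),s['contact_force'].round(2),s['opening'])
np.save('p5.npy',np.r_[s['tool_pos'],s['tool_rot']])
im=save('wrist','w5.png')
print(delta([0.5499,-.3356,.031],[np.pi,-.2,.3]))
E
```

```text
6.45 [ 0.5394 -0.3398  0.0917] [ 3.1392 -0.2002  0.301 ] [-0.11 -0.34 -0.44] 0.03941055828893457
(array([  9.7,   5.1, -61.5]), array([ 0.037,  0.025, -0.006]))
```

View pics/w5.png

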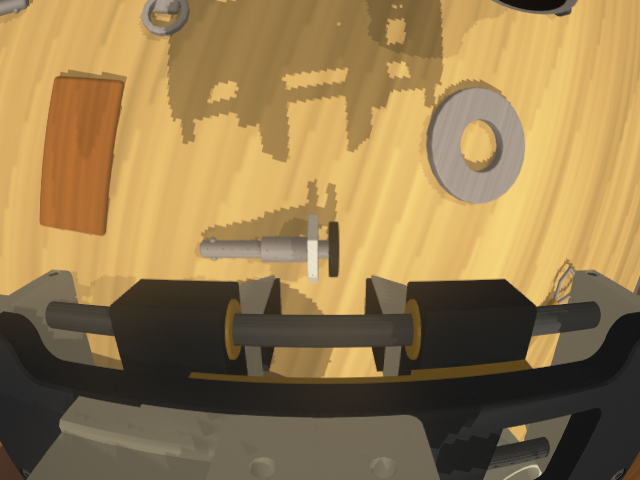

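```bash
python3 - <<'E'
from h import *
p=np.load('p5.npy');pose=(p[:3],p[3:])
yaw=.30;h=np.array([np.cos(yaw),np.sin(yaw),0]);s,k=np.sin(.2),np.cos(.2)
up=np.array([-h[0]*s,-h[1]*s,k]);n=np.array([-h[0]*k,-h[1]*k,-s]);O=np.array([.5162,-.346,.0136])
for x,r in [(42,0),(33.5,0),(0,8.5),(-30,20),(-36,20),(-43,18),(-49,18)]: print(x,r,proj('wrist',O+n*x/1e3+up*r/1e3,pose).round(1))
im=cv2.imread('pics/w5.png')
cv2.imwrite('pics/w5c.png',cv2.resize(im[200:300,190:350],None,fx=5,fy=5,interpolation=cv2.INTER_CUBIC))
E
```

```text
42 0 [201.  248.8]
33.5 0 [213.  248.9]
0 8.5 [260.  253.1]
-30 20 [306.7 259.2]
-36 20 [316.8 259.2]
-43 18 [328.5 258.2]
-49 18 [338.5 258.2]
```

View pics/w5c.png

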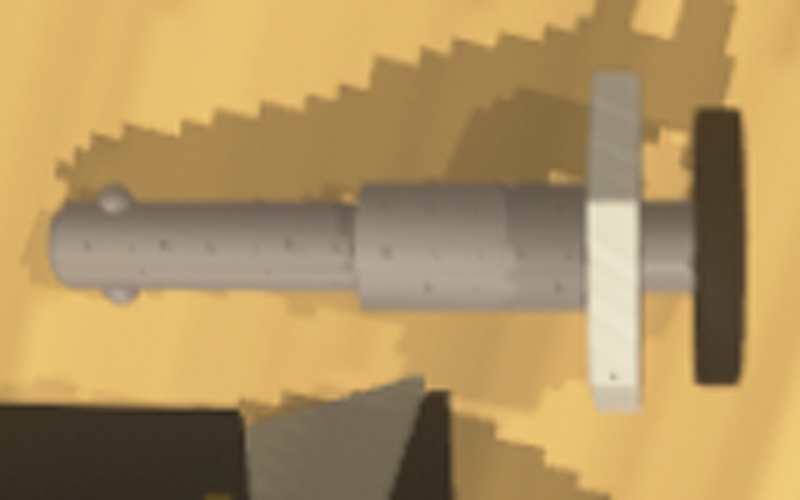

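Call:
apply_moves(increments=[{"grip":0.43,"linear":[4,1.5,-20],"turn":[0,0,0]},{"grip":0.43,"linear":[8,2.9,-38],"turn":[0,0,0]},{"grip":0.43,"linear":[10.5,3.8,-50],"turn":[0,0,0]},{"grip":0.43,"linear":[12,4.3,-57.7],"turn":[0,0,0]},{"grip":0.43,"linear":[12,4.3,-57.7],"turn":[0,0,0]},{"grip":0.43,"linear":[12,4.3,-57.7],"turn":[0,0,0]},{"grip":0.43,"linear":[12,4.3,-57.7],"turn":[0,0,0]}])

```text
time: 7.2
tool_pos: [0.5506, -0.3367, 0.0331]
tool_rot: [3.139, -0.201, 0.3]
contact_force: [0.6, 0.2, -0.3]
opening: 0.0396
```

```bash
python3 - <<'E'
from h import *
s=observe(); print(s['time'],s['tool_pos'].round(4),s['tool_rot'].round(4),s['contact_force'].round(2),s['opening'])
im=save('scene','s6.png')
cv2.imwrite('pics/s6c.png',cv2.resize(im[320:420,190:320,::-1],None,fx=6,fy=6,interpolation=cv2.INTER_CUBIC))
print(delta([0.5499,-.3356,.031],[np.pi,-.2,.3]))
E
```

```text
7.2 [ 0.5506 -0.3367  0.0331] [ 3.1394 -0.2006  0.2997] [ 0.58  0.22 -0.29] 0.03957611182159143
(array([-0.6,  1. , -2.1]), array([0.017, 0.011, 0.009]))
```

View pics/s6c.png

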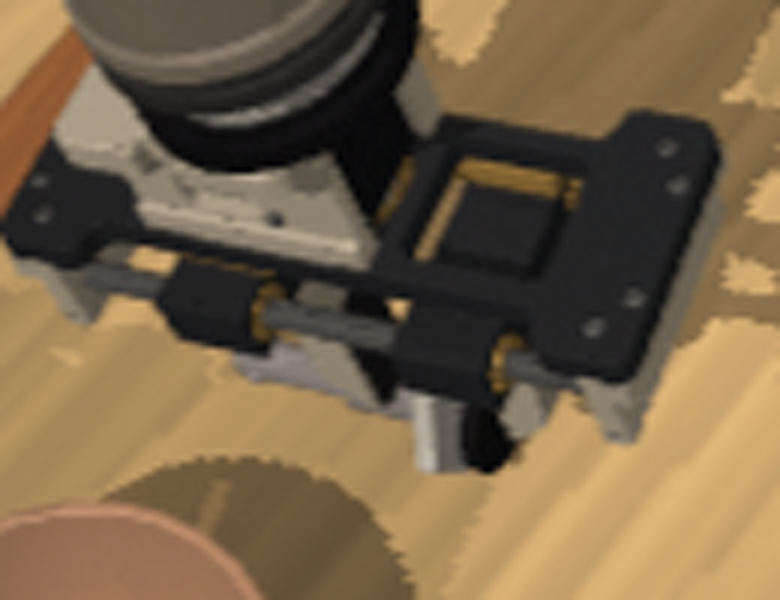

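Call:
apply_moves(increments=[{"grip":0.43,"linear":[0,0.7,-1.7],"turn":[0,0,0]},{"grip":0.43,"linear":[0,0.7,-1.7],"turn":[0,0,0]},{"grip":0.43,"linear":[0,0.7,-1.7],"turn":[0,0,0]}])

```text
time: 7.55
tool_pos: [0.5501, -0.3355, 0.0305]
tool_rot: [3.141, -0.2, 0.299]
contact_force: [0.3, -0.3, -0.9]
opening: 0.0395
```

Call:
apply_moves(grip_force=35, increments=[{"grip":0.25,"linear":[0,0,0],"turn":[0,0,0]},{"grip":0.2,"linear":[0,0,0],"turn":[0,0,0]},{"grip":0.1,"linear":[0,0,0],"turn":[0,0,0]},{"grip":0.05,"linear":[0,0,0],"turn":[0,0,0]},{"grip":0.05,"linear":[0,0,0],"turn":[0,0,0]},{"grip":0.05,"linear":[0,0,0],"turn":[0,0,0]}])

```text
time: 8.15
tool_pos: [0.55, -0.3354, 0.0302]
tool_rot: [3.141, -0.2, 0.299]
contact_force: [-1.5, 0.7, -1.3]
opening: 0.0122
```

Call:
apply_moves(increments=[{"grip":0.05,"linear":[0,0,8],"turn":[0,0,0]},{"grip":0.05,"linear":[0,0,20],"turn":[0,0,0]},{"grip":0.05,"linear":[0,0,45],"turn":[0,0,0]},{"grip":0.05,"linear":[0,0,80],"turn":[0,0,0]},{"grip":0.05,"linear":[0,0,115],"turn":[0,0,0]},{"grip":0.05,"linear":[0,0,150],"turn":[0,0,0]},{"grip":0.05,"linear":[0,0,165],"turn":[0,0,0]},{"grip":0.05,"linear":[0,0,165],"turn":[0,0,0]}])

```text
time: 8.95
tool_pos: [0.5513, -0.3365, 0.1999]
tool_rot: [3.134, -0.204, 0.301]
contact_force: [0.5, 0.3, -1.8]
opening: 0.0123
```

```bash
python3 - <<'E'
from h import *
s=observe(); print(s['time'],s['tool_pos'].round(4),s['tool_rot'].round(4),s['contact_force'].round(2),s['opening'])
np.save('p7.npy',np.r_[s['tool_pos'],s['tool_rot']])
im=save('wrist','w7.png')
im=save('scene','s7.png')
cv2.imwrite('pics/s7c.png',cv2.resize(im[220:400,180:380,::-1],None,fx=4,fy=4,interpolation=cv2.INTER_CUBIC))
print(delta(s['tool_pos'],[np.pi,0,.078]))
E
```

```text
8.95 [ 0.5513 -0.3365  0.1999] [ 3.1343 -0.2035  0.3007] [ 0.54  0.32 -1.8 ] 0.012310154186880312
(array([ 1.4, -1.2,  4.3]), array([-0.35 ,  1.879, -2.107]))
```

View pics/w7.png

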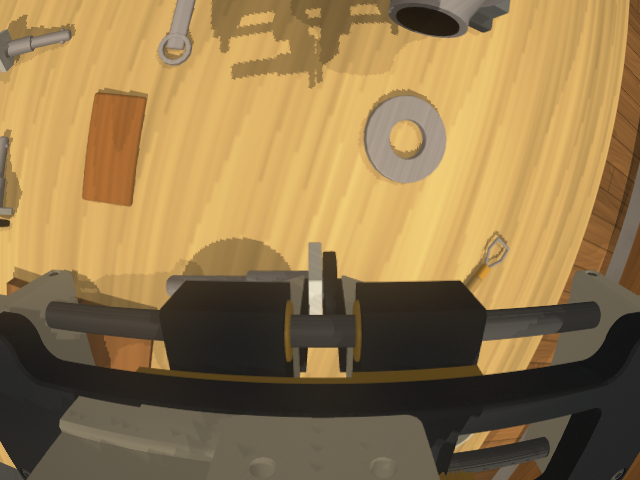

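View pics/s7c.png

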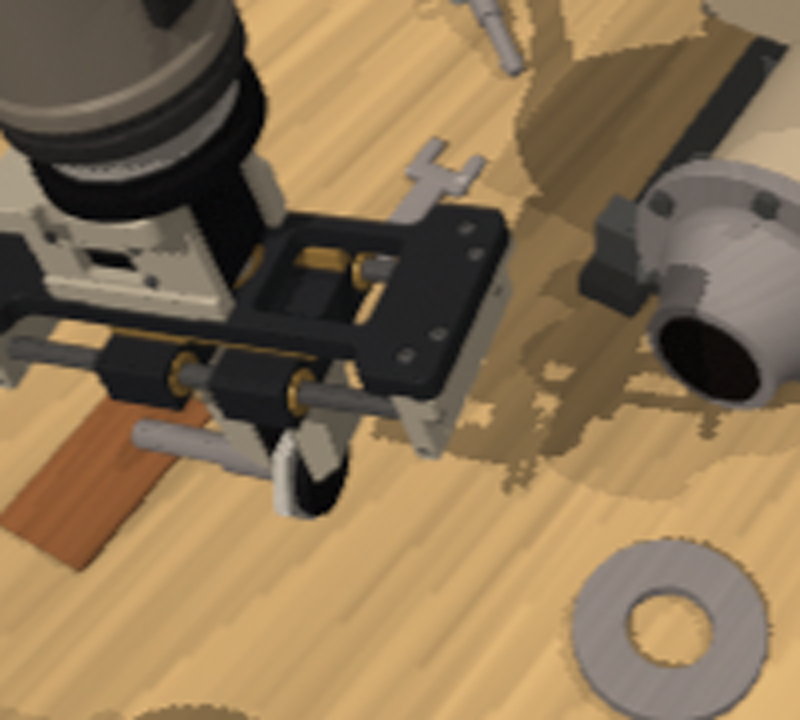

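Call:
apply_moves(increments=[{"grip":0.05,"linear":[18,20,5],"turn":[-0.04,0.23,-0.26]},{"grip":0.05,"linear":[36,50,5],"turn":[-0.09,0.47,-0.53]},{"grip":0.05,"linear":[54,80,5],"turn":[-0.13,0.7,-0.79]},{"grip":0.05,"linear":[72,110,5],"turn":[-0.18,0.94,-1.05]},{"grip":0.05,"linear":[90,140,5],"turn":[-0.22,1.17,-1.32]},{"grip":0.05,"linear":[110,170,5],"turn":[-0.26,1.41,-1.58]},{"grip":0.05,"linear":[130,200,5],"turn":[-0.31,1.64,-1.84]},{"grip":0.05,"linear":[150,240,5],"turn":[-0.35,1.879,-2.107]},{"grip":0.05,"linear":[165,270,5],"turn":[-0.35,1.879,-2.107]},{"grip":0.05,"linear":[165,275,5],"turn":[-0.35,1.879,-2.107]}])

```text
time: 10.05
tool_pos: [0.7158, -0.0556, 0.1973]
tool_rot: [-3.139, 0.003, 0.083]
contact_force: [-0.0, -0.4, -1.6]
opening: 0.0122
```

Call:
apply_moves(increments=[{"grip":0.05,"linear":[0,30,-5],"turn":[0,0,0]},{"grip":0.05,"linear":[0,60,-12],"turn":[0,0,0]},{"grip":0.05,"linear":[0,78,-20],"turn":[0,0,0]},{"grip":0.05,"linear":[0,78,-20],"turn":[0,0,0]},{"grip":0.05,"linear":[0,78,-20],"turn":[0,0,0]}])

```text
time: 10.55
tool_pos: [0.7148, 0.0168, 0.1796]
tool_rot: [3.141, 0.001, 0.078]
contact_force: [0.0, -0.2, 0.5]
opening: 0.0122
```

```bash
python3 - <<'E'
from h import *
s=observe(); print(s['time'],s['tool_pos'].round(4),s['tool_rot'].round(4),s['contact_force'].round(2),s['opening'],s['qpos'].round(2))
np.save('p8.npy',np.r_[s['tool_pos'],s['tool_rot']])
im=save('wrist','w8.png')
im=save('scene','s8.png')
cv2.imwrite('pics/s8c.png',cv2.resize(im[130:280,330:530,::-1],None,fx=4,fy=4,interpolation=cv2.INTER_CUBIC))
s=observe(); print(s['tool_pos'].round(4))
print(delta([.7112,.0188,.1785],[np.pi,0,.078]))
E
```

```text
10.55 [0.7148 0.0168 0.1796] [3.1412e+00 1.5000e-03 7.8100e-02] [ 0.02 -0.17  0.49] 0.012189158103507545 [-0.08  0.74  0.97 -0.    1.43 -0.16]
[0.7152 0.0159 0.1805]
(array([-4. ,  2.9, -2. ]), array([0.004, 0.002, 0.015]))
```

View pics/w8.png

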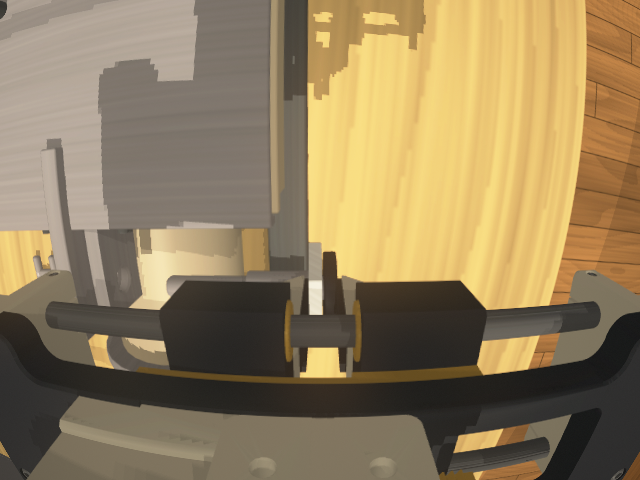

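View pics/s8c.png

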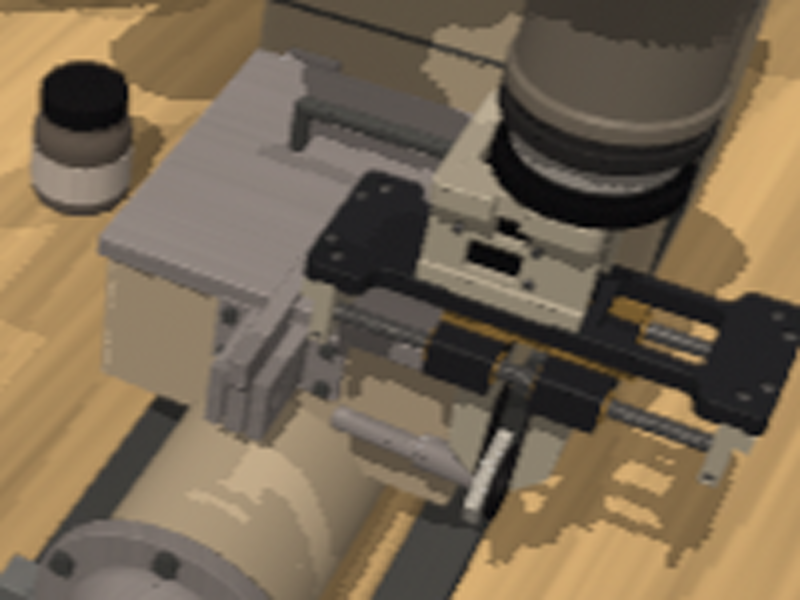

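```bash
python3 - <<'E'
from h import *
p=np.load('p8.npy');pose=(p[:3],p[3:])
Rt=R.from_euler('xyz',pose[1]).as_matrix();n=-Rt[:,0];up=-Rt[:,2]
A=pose[0]-up*.010
for nm,x,r in [('nose',42,0),('nosetop',40,6),('sh',0,0),('ff',-30,20),('btn',-43,18)]:
    P=A+n*(x+36.5)/1e3+up*r/1e3
    print(nm,P.round(4),'wr',proj('wrist',P,pose).round(1),'sc',proj('scene',P).round(1))
a=cv2.imread('pics/w8.png');cv2.imwrite('pics/w8c.png',cv2.resize(a[220:320,150:350],None,fx=4,fy=4,interpolation=cv2.INTER_CUBIC))
a=cv2.imread('pics/s8.png');cv2.imwrite('pics/s8d.png',cv2.resize(a[190:270,375:475],None,fx=8,fy=8,interpolation=cv2.INTER_CUBIC)[:600])
E
```

```text
nose [0.6365 0.0106 0.1697] wr [170.3 285.6] sc [413.3 234.2]
nosetop [0.6385 0.0108 0.1757] wr [169.6 290.3] sc [414.8 232.3]
sh [0.6784 0.0139 0.1696] wr [248.1 287.8] sc [434.5 242.3]
ff [0.7083 0.0163 0.1896] wr [306.8 306.2] sc [452.4 240.6]
btn [0.7212 0.0173 0.1876] wr [336.2 304.2] sc [459.2 244.1]
```

View pics/w8c.png

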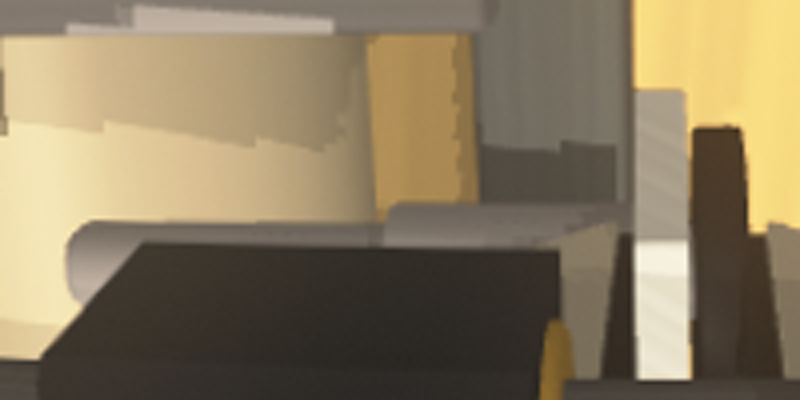

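View pics/s8d.png

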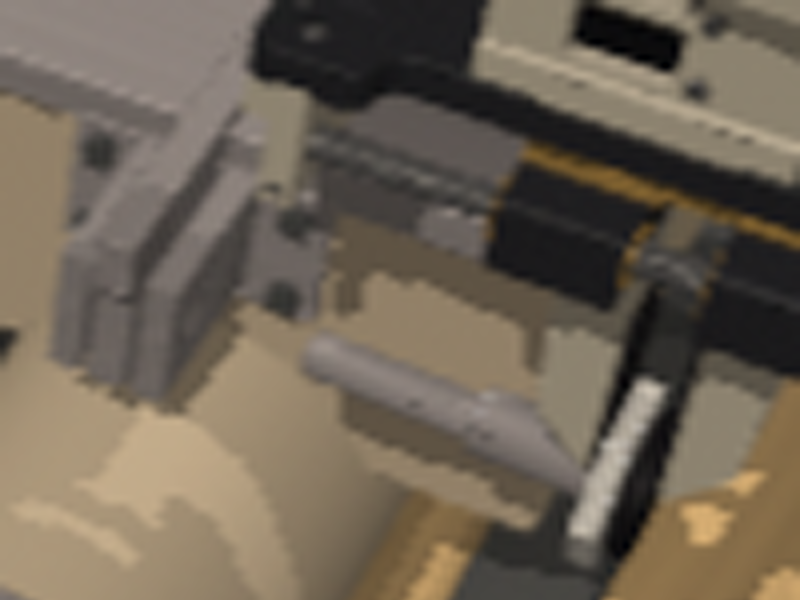

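Call:
apply_moves(increments=[{"grip":0.05,"linear":[0,2.7,-1.5],"turn":[0,0,0]},{"grip":0.05,"linear":[-5,2.3,-1.5],"turn":[0,0,0]},{"grip":0.05,"linear":[-10,1.9,-1.5],"turn":[0,0,0]},{"grip":0.05,"linear":[-15,1.5,-1.5],"turn":[0,0,0]},{"grip":0.05,"linear":[-18,1.3,-1.5],"turn":[0,0,0]},{"grip":0.05,"linear":[-18,1.3,-1.5],"turn":[0,0,0]},{"grip":0.05,"linear":[-18,1.3,-1.5],"turn":[0,0,0]}])

```text
time: 11.35
tool_pos: [0.6972, 0.0188, 0.1792]
tool_rot: [-3.142, -0.001, 0.078]
contact_force: [-0.2, -0.4, -0.9]
opening: 0.0119
```

```bash
python3 - <<'E'
from h import *
s=observe(); print(s['time'],s['tool_pos'].round(4),s['tool_rot'].round(4),s['contact_force'].round(2),s['opening'])
np.save('p9.npy',np.r_[s['tool_pos'],s['tool_rot']])
im=save('wrist','w9.png');im2=save('scene','s9.png')
cv2.imwrite('pics/w9c.png',cv2.resize(im[190:320,100:350,::-1],None,fx=3.2,fy=3.2,interpolation=cv2.INTER_CUBIC))
cv2.imwrite('pics/s9d.png',cv2.resize(im2[190:260,370:470,::-1],None,fx=8,fy=8,interpolation=cv2.INTER_CUBIC))
for i in range(3): s=observe(); print(s['tool_pos'].round(4),s['contact_force'].round(2))
E
```

```text
11.35 [0.6972 0.0188 0.1792] [-3.1415e+00 -6.0000e-04  7.7900e-02] [-0.2  -0.36 -0.89] 0.0119388546754836
[0.6972 0.0188 0.179 ] [ 0.38 -0.19 -1.27]
[0.6972 0.0188 0.179 ] [ 0.38 -0.19 -1.27]
[0.6972 0.0188 0.179 ] [ 0.38 -0.19 -1.27]
```

View pics/w9c.png

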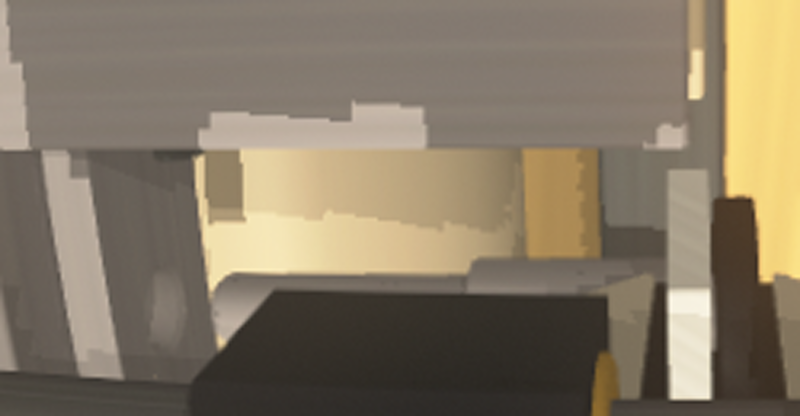

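View pics/s9d.png

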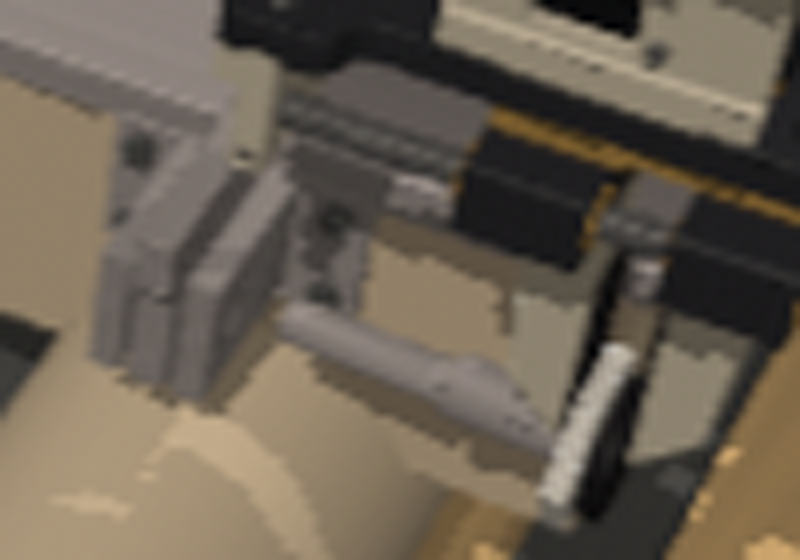

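```bash
python3 - <<'E'
from h import *
im=cv2.imread('pics/w9.png');im2=cv2.imread('pics/s9.png')
a=cv2.resize(im[260:320,120:200],None,fx=8,fy=8,interpolation=cv2.INTER_CUBIC)
b=cv2.resize(im2[205:255,380:430],None,fx=9.6,fy=9.6,interpolation=cv2.INTER_CUBIC)
f=lambda x:cv2.convertScaleAbs(x,alpha=1.8,beta=-60)
cv2.imwrite('pics/w9e.png',f(a));cv2.imwrite('pics/s9e.png',f(b))
E
```

```text
(no output)
```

View pics/w9e.png

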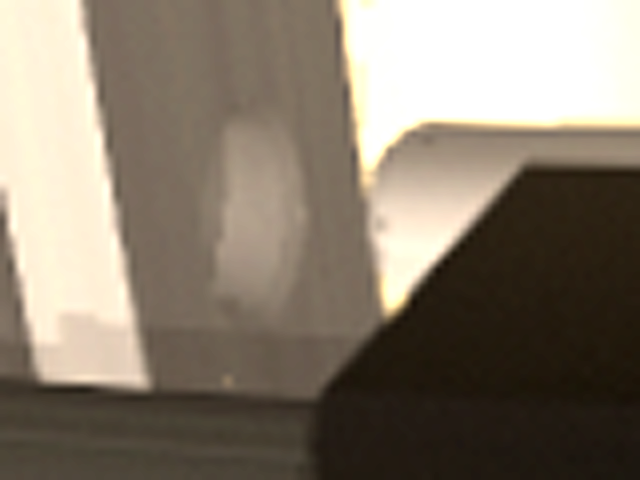

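View pics/s9e.png

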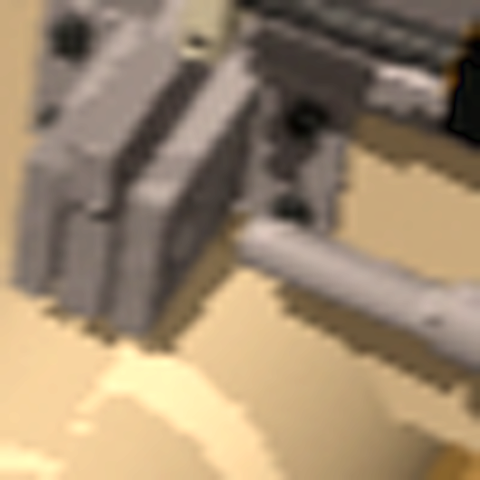

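```bash
python3 - <<'E'
from h import *
p=np.load('p9.npy');pose=(p[:3],p[3:])
w=ray('wrist',152.3,286.6,pose);s=ray('scene',399.5,229.5)
print(tri(w,s))
u=np.array([np.cos(.078),np.sin(.078),0])
for M in ([.606,.0107,.1685],[.608,.0107,.1685],[.610,.0107,.1685]):
    M=np.array(M)
    for o,d in (w,s): print(M[0],(o+d*((M-o)@u)/(d@u)).round(4))
Rt=R.from_euler('xyz',pose[1]).as_matrix()
nose=pose[0]-np.array([0,0,.01])-u*.0785
print('nose',nose, proj('wrist',nose,pose),proj('scene',nose), 'mouth proj',proj('wrist',[.608,.0107,.1685],pose),proj('scene',[.608,.0107,.1685]))
# ear top edge outer at hole column: wrist crop w9e (345,80)?
E
```

```text
(array([0.60754382, 0.00989476, 0.16690435]), np.float64(0.0009447040292492234))
0.606 [0.6061 0.009  0.1651]
0.606 [0.6056 0.0158 0.1606]
0.608 [0.608  0.0108 0.1689]
0.608 [0.6081 0.0096 0.167 ]
0.61 [0.6099 0.0125 0.1726]
0.61 [0.6106 0.0034 0.1734]
nose [0.61890744 0.01269247 0.16920751] [170.2937266  285.68873707] [405.46651754 229.99786099] mouth proj [152.5912531  286.44232577] [399.83266242 228.586973  ]
```

Call:
apply_moves(increments=[{"grip":0.05,"linear":[-2,-1.1,-0.7],"turn":[0,0,0]},{"grip":0.05,"linear":[-5,-1.4,-0.7],"turn":[0,0,0]},{"grip":0.05,"linear":[-8,-1.6,-0.7],"turn":[0,0,0]},{"grip":0.05,"linear":[-9,-1.7,-0.7],"turn":[0,0,0]},{"grip":0.05,"linear":[-10,-1.8,-0.7],"turn":[0,0,0]},{"grip":0.05,"linear":[-11,-1.9,-0.7],"turn":[0,0,0]},{"grip":0.05,"linear":[-12,-2,-0.7],"turn":[0,0,0]},{"grip":0.05,"linear":[-12,-2,-0.7],"turn":[0,0,0]}])

```text
time: 12.25
tool_pos: [0.685, 0.0168, 0.1783]
tool_rot: [-3.141, -0.0, 0.078]
contact_force: [0.5, 0.4, -1.0]
opening: 0.0124
```

Call:
apply_moves(increments=[{"grip":0.05,"linear":[-1,-0.1,0],"turn":[0,0,0]},{"grip":0.05,"linear":[-2,-0.2,0],"turn":[0,0,0]},{"grip":0.05,"linear":[-3,-0.2,0],"turn":[0,0,0]},{"grip":0.05,"linear":[-3,-0.2,0],"turn":[0,0,0]}])

```text
time: 12.65
tool_pos: [0.682, 0.0166, 0.1782]
tool_rot: [-3.141, 0.0, 0.078]
contact_force: [-0.1, -0.5, -1.3]
opening: 0.0123
```

Call:
apply_moves(increments=[{"grip":0.05,"linear":[-1.5,-0.1,0],"turn":[0,0,0]},{"grip":0.05,"linear":[-3,-0.2,0],"turn":[0,0,0]},{"grip":0.05,"linear":[-4.5,-0.4,0],"turn":[0,0,0]},{"grip":0.05,"linear":[-4.5,-0.4,0],"turn":[0,0,0]}])

```text
time: 13.05
tool_pos: [0.6774, 0.0162, 0.1783]
tool_rot: [-3.141, 0.0, 0.078]
contact_force: [-0.1, 0.0, -1.4]
opening: 0.0123
```

```bash
python3 - <<'E'
from h import *
im=save('wrist','w10.png');im2=save('scene','s10.png')
a=cv2.resize(im[200:320,90:350,::-1],None,fx=3,fy=3,interpolation=cv2.INTER_CUBIC)
b=cv2.resize(im2[190:260,370:470,::-1],None,fx=3.6*2.17,fy=3.6*2.17,interpolation=cv2.INTER_CUBIC)[:220,:780]
b=cv2.resize(im2[200:250,370:470,::-1],(780,390),interpolation=cv2.INTER_CUBIC)[:240]
cv2.imwrite('pics/c10.png',np.vstack([a,b]))
E
```

```text
(no output)
```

View pics/c10.png

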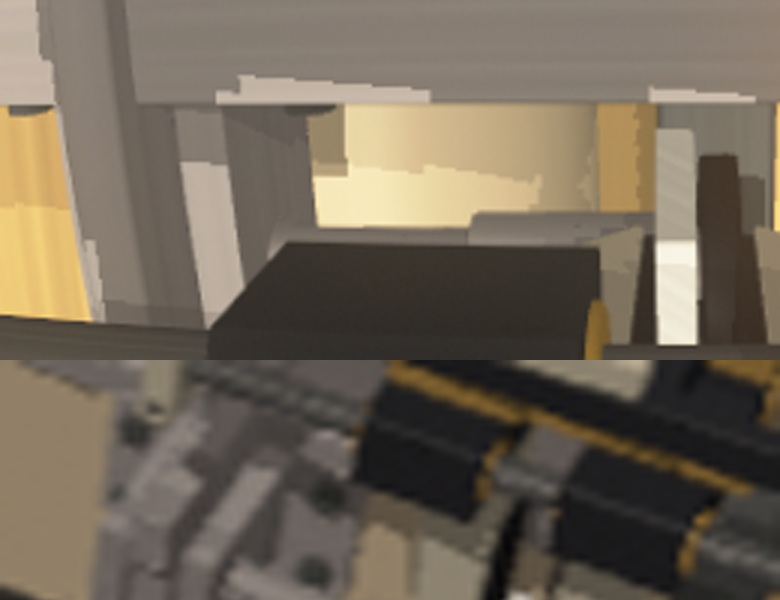

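Call:
apply_moves(increments=[{"grip":0.05,"linear":[-2,-0.2,0],"turn":[0,0,0]},{"grip":0.05,"linear":[-4,-0.3,0],"turn":[0,0,0]},{"grip":0.05,"linear":[-6,-0.5,0],"turn":[0,0,0]},{"grip":0.05,"linear":[-6,-0.5,0],"turn":[0,0,0]}])

```text
time: 13.55
tool_pos: [0.6713, 0.0157, 0.1783]
tool_rot: [-3.141, 0.0, 0.078]
contact_force: [-0.3, -0.7, -1.7]
opening: 0.0121
```

Call:
apply_moves(increments=[{"grip":0.05,"linear":[-2,-0.2,0],"turn":[0,0,0]},{"grip":0.05,"linear":[-4,-0.3,0],"turn":[0,0,0]},{"grip":0.05,"linear":[-6,-0.5,0],"turn":[0,0,0]},{"grip":0.05,"linear":[-8,-0.6,0],"turn":[0,0,0]},{"grip":0.05,"linear":[-8,-0.6,0],"turn":[0,0,0]}])

```text
time: 14.05
tool_pos: [0.6633, 0.0151, 0.1783]
tool_rot: [-3.141, 0.0, 0.078]
contact_force: [0.0, -0.4, -0.6]
opening: 0.0121
```

Call:
apply_moves(increments=[{"grip":0.05,"linear":[-1.5,-0.1,0],"turn":[0,0,0]},{"grip":0.05,"linear":[-3,-0.2,0],"turn":[0,0,0]},{"grip":0.05,"linear":[-5,-0.4,0],"turn":[0,0,0]},{"grip":0.05,"linear":[-7,-0.5,0],"turn":[0,0,0]},{"grip":0.05,"linear":[-9,-0.7,0],"turn":[0,0,0]},{"grip":0.05,"linear":[-9,-0.7,0],"turn":[0,0,0]}])

```text
time: 14.65
tool_pos: [0.6543, 0.0144, 0.1783]
tool_rot: [-3.141, 0.0, 0.078]
contact_force: [0.3, -0.0, -0.5]
opening: 0.012
```

Call:
apply_moves(increments=[{"grip":0.05,"linear":[-2,-0.2,0],"turn":[0,0,0]},{"grip":0.05,"linear":[-4,-0.3,0],"turn":[0,0,0]},{"grip":0.05,"linear":[-6,-0.5,0],"turn":[0,0,0]},{"grip":0.05,"linear":[-7,-0.6,0],"turn":[0,0,0]},{"grip":0.05,"linear":[-7,-0.6,0],"turn":[0,0,0]}])

```text
time: 15.15
tool_pos: [0.6475, 0.0138, 0.1783]
tool_rot: [-3.141, -0.0, 0.078]
contact_force: [0.3, -0.1, -1.3]
opening: 0.0126
```

Call:
apply_moves(increments=[{"grip":0.05,"linear":[-0.5,0,0],"turn":[0,0,0]},{"grip":0.05,"linear":[-1,-0.1,0],"turn":[0,0,0]},{"grip":0.05,"linear":[-1.5,-0.1,0],"turn":[0,0,0]},{"grip":0.05,"linear":[-1.5,-0.1,0],"turn":[0,0,0]}])

```text
time: 15.55
tool_pos: [0.6461, 0.0137, 0.1782]
tool_rot: [-3.141, -0.0, 0.078]
contact_force: [0.1, -0.5, -1.4]
opening: 0.012
```

Call:
apply_moves(increments=[{"grip":0.05,"linear":[-0.5,0,0],"turn":[0,0,0]},{"grip":0.05,"linear":[-1,-0.1,0],"turn":[0,0,0]},{"grip":0.05,"linear":[-1,-0.1,0],"turn":[0,0,0]}])

```text
time: 15.85
tool_pos: [0.6451, 0.0136, 0.1782]
tool_rot: [-3.141, -0.0, 0.078]
contact_force: [-1.2, -0.5, -0.6]
opening: 0.0123
```

Call:
apply_moves(increments=[{"grip":0.05,"linear":[-0.5,0,0],"turn":[0,0,0]},{"grip":0.05,"linear":[-0.5,0,0],"turn":[0,0,0]}])

```text
time: 16.05
tool_pos: [0.6446, 0.0137, 0.1783]
tool_rot: [-3.141, -0.0, 0.078]
contact_force: [0.2, -0.1, -0.9]
opening: 0.0126
```

Call:
apply_moves(increments=[{"grip":0.05,"linear":[-0.5,0,0],"turn":[0,0,0]},{"grip":0.05,"linear":[-0.5,0,0],"turn":[0,0,0]}])

```text
time: 16.25
tool_pos: [0.6442, 0.0137, 0.1783]
tool_rot: [-3.141, -0.0, 0.078]
contact_force: [-0.7, 0.3, -0.1]
opening: 0.0124
```

Call:
apply_moves(increments=[{"grip":0.05,"linear":[-0.5,0,0],"turn":[0,0,0]},{"grip":0.05,"linear":[-0.5,0,0],"turn":[0,0,0]}])

```text
time: 16.45
tool_pos: [0.644, 0.0136, 0.1785]
tool_rot: [-3.142, -0.001, 0.078]
contact_force: [2.1, -0.7, -0.6]
opening: 0.0122
```

Call:
apply_moves(increments=[{"grip":0.05,"linear":[-0.5,0,0],"turn":[0,0,0]},{"grip":0.05,"linear":[-0.5,0,0],"turn":[0,0,0]}])

```text
time: 16.65
tool_pos: [0.6439, 0.0136, 0.1787]
tool_rot: [3.142, -0.002, 0.078]
contact_force: [3.8, 1.3, -0.2]
opening: 0.0126
```

```bash
python3 - <<'E'
from h import *
s=observe(); print(s['time'],s['tool_pos'].round(4),s['tool_rot'].round(4),s['contact_force'].round(2),s['opening'])
im=save('wrist','w11.png');im2=save('scene','s11.png')
a=cv2.resize(im[200:320,90:350,::-1],None,fx=3,fy=3,interpolation=cv2.INTER_CUBIC)
b=cv2.resize(im2[200:250,370:470,::-1],(780,390),interpolation=cv2.INTER_CUBIC)[:240]
cv2.imwrite('pics/c11.png',np.vstack([a,b]))
E
```

```text
16.65 [0.6439 0.0136 0.1787] [ 3.1415e+00 -2.3000e-03  7.7900e-02] [ 3.82  1.28 -0.24] 0.012626499657406334
```

View pics/c11.png

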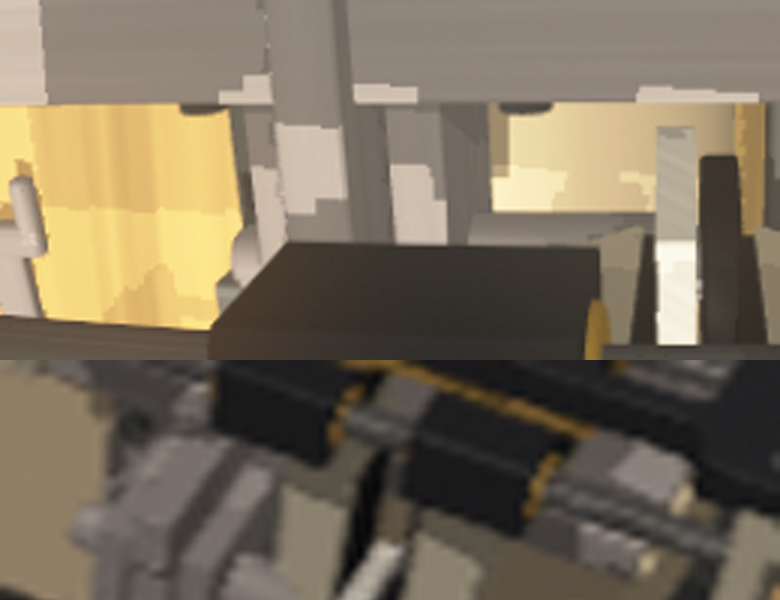

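Call:
apply_moves(increments=[{"grip":0.05,"linear":[-0.7,0,0],"turn":[0,0,0]},{"grip":0.05,"linear":[-0.7,0,0],"turn":[0,0,0]}])

```text
time: 16.95
tool_pos: [0.6437, 0.0136, 0.1789]
tool_rot: [3.141, -0.004, 0.078]
contact_force: [6.2, 0.0, -0.0]
opening: 0.0125
```

Call:
apply_moves(increments=[{"grip":0.16,"linear":[0,0,0],"turn":[0,0,0]},{"grip":0.18,"linear":[0,0,0],"turn":[0,0,0]},{"grip":0.21,"linear":[0,0,0],"turn":[0,0,0]},{"grip":0.24,"linear":[1.2,0.1,0],"turn":[0,0,0]},{"grip":0.27,"linear":[2.5,0.2,0],"turn":[0,0,0]},{"grip":0.27,"linear":[3.5,0.3,0],"turn":[0,0,0]},{"grip":0.27,"linear":[3.5,0.3,0],"turn":[0,0,0]},{"grip":0.27,"linear":[3.5,0.3,0],"turn":[0,0,0]}])

```text
time: 17.75
tool_pos: [0.6454, 0.0139, 0.1779]
tool_rot: [-3.141, 0.001, 0.078]
contact_force: [-0.1, 0.9, 0.2]
opening: 0.0247
```

```bash
python3 - <<'E'
from h import *
s=observe(); print(s['time'],s['tool_pos'].round(4),s['tool_rot'].round(4),s['contact_force'].round(2),s['opening'])
im=save('wrist','w12.png');im2=save('scene','s12.png')
a=cv2.resize(im[200:320,90:350,::-1],None,fx=3,fy=3,interpolation=cv2.INTER_CUBIC)
b=cv2.resize(im2[200:250,370:470,::-1],(780,390),interpolation=cv2.INTER_CUBIC)[:240]
cv2.imwrite('pics/c12.png',np.vstack([a,b]))
E
```

```text
17.75 [0.6454 0.0139 0.1779] [-3.1413e+00  1.3000e-03  7.7900e-02] [-0.09  0.9   0.22] 0.024689384043754967
```

View pics/c12.png

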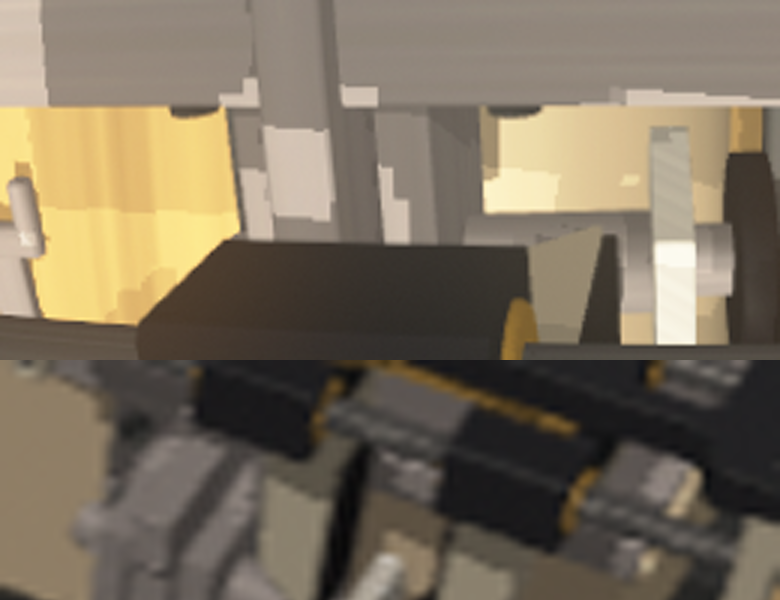

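Call:
apply_moves(increments=[{"grip":0.27,"linear":[1.5,0,0],"turn":[0,0,0]},{"grip":0.27,"linear":[1.5,0,0],"turn":[0,0,0]},{"grip":0.27,"linear":[1.5,0,4],"turn":[0,0,0]},{"grip":0.27,"linear":[1.5,0,12],"turn":[0,0,0]},{"grip":0.27,"linear":[1.5,0,30],"turn":[0,0,0]},{"grip":0.27,"linear":[1.5,0,60],"turn":[0,0,0]},{"grip":0.27,"linear":[1.5,-30,90],"turn":[0,0,0]},{"grip":0.27,"linear":[1.5,-70,100],"turn":[0,0,0]},{"grip":0.27,"linear":[1.5,-70,100],"turn":[0,0,0]},{"grip":0.27,"linear":[1.5,-70,100],"turn":[0,0,0]}])

```text
time: 18.85
tool_pos: [0.6474, -0.0568, 0.2789]
tool_rot: [-3.141, -0.001, 0.076]
contact_force: [0.1, 1.1, -0.1]
opening: 0.0248
```

```bash
python3 - <<'E'
from h import *
s=observe(); print(s['time'],s['tool_pos'].round(4),s['contact_force'].round(2),s['opening'])
np.save('p13.npy',np.r_[s['tool_pos'],s['tool_rot']])
im=save('wrist','w13.png');im2=save('scene','s13.png')
a=cv2.resize(im[60:230,200:400,::-1],None,fx=3.5,fy=3.5,interpolation=cv2.INTER_CUBIC)
cv2.imwrite('pics/c13.png',a)
E
```

```text
18.85 [ 0.6474 -0.0568  0.2789] [ 0.06  1.09 -0.15] 0.024811808343636242
```

View pics/w13.png

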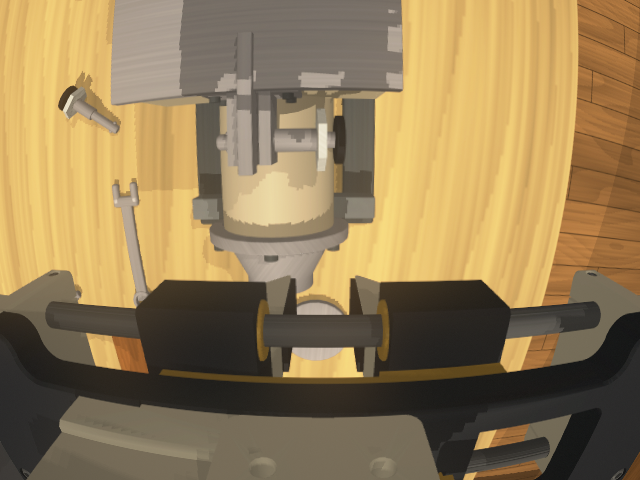

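View pics/s13.png

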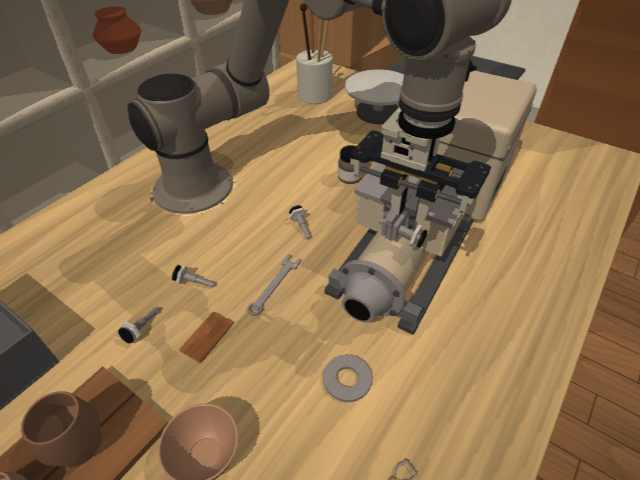

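View pics/c13.png

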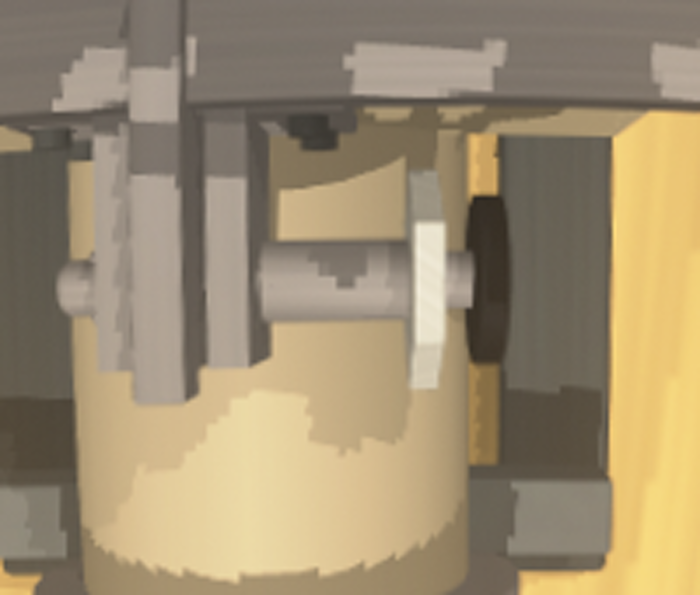

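```bash
python3 - <<'E'
from h import *
print(hand_in())
E
```

```text
the job is handed in; nothing more can be done
None
```

The lid is shut and the pin is locked home. I handed the job in at about 19 s of the 72 s allowed; no verdict is reported.

- **Lid:** I pressed it down near the front edge. The fingers stopped at 0.196 m, with about 11–14 N on them.
- **Pin:** I took the farthest of the four look-alikes, about 0.62 m from the base, and squeezed its button in. The finger opening read about 12 mm, where the task gives 13 mm.
- **Insertion:** The hole's mouth came out at about (0.608, 0.010, 0.168) m from two views. The pin slid in with under 2 N until the shoulder met the ear, which I confirmed with about 6 N. I then opened the fingers slowly and backed away.

**Last checks:**
- The final pictures show the shoulder against the ear, the nose out past the far ear, the button sprung out and the lid flat with its tongue between the ears.
- The gripper is clear of everything, and the bowl, wrench, rib and die look where they were. The jar is partly hidden behind the gripper in the last picture, but nothing was moved near it.
- I did not measure the lid angle or the button's travel. Both are judged from the pictures.

**Disagreement:** The hole height came out at 0.167–0.170 m depending on the method. I aimed at 0.168 m and the pin went in first time.

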